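# Fit the suction nozzle and start the bench extraction

## Robot

A 6-joint arm with a two-finger parallel gripper is mounted at the origin on the work surface. World frame = base frame: x ahead of the robot, y to its left, z up, the work surface at z = 0. Lengths are in m, angles in rad, forces in N, time in s.
With the tool pointing down it reaches from about 0.325 to 0.85 m from the base axis. Payload 4.4 kg.
Tool frame: the origin (TCP) lies on the centre line of the jaws, within the pads' length; the fingertips stand manip.tips_ahead ahead of it and the grasp point (between the pads) lies 11 mm behind it (manip.tips_ahead is the distance from the TCP to the fingertips, in m); z points along the fingers, y is the line along which they close (so a half turn about z gives the same grasp; the last joint's range is limited). The gripper opens to 94 mm and grips with 3 to 60 N. Pads are 16 mm wide; open, the fingers measure 119 mm over their backs; the gripper's body (75 mm by 177 mm) begins 78 mm behind the grasp point.
Start: joints at [-1.498, 0.207, 1.542, -0, 1.393, -0.15], TCP at [0.128, -0.561, 0.213] pointing down, gripper open.
Joint ranges: [-2.73, 2.73], [-0.86, 2.22], [0.23, 2.46], [-1.11, 4.25], [0.08, 2.63], [-2.82, 2.82]. Speed limits (rad/s): [2.79, 2.79, 3.14, 3.14, 3.14, 3.14].

## Interface

Orientations are given as a unit quaternion [w, x, y, z].
In Python, from cell import manip gives the robot as it stands. Calls block until the motion is done:
- manip.reach(position, orientation): joint-space move of the TCP to a pose.
- manip.servo_line(position, attitude=None, v=0.15, threshold=None): straight line of the TCP; attitude=None keeps the orientation; v is the mean speed in m/s. With threshold (N) it stops when the force on the tool has changed by that much, and returns True; else False.
- manip.move_joints(angles): joint-space move.
- manip.set_gripper(opening): opening from 0.0 (shut) to 1.0 (fully open); the grip force is fixed at half the most; returns when the fingers have stopped.
- manip.pause(seconds).
- manip.inverse_kinematics(position, orientation): joint angles nearest the present ones, or None.
- manip.camera(name): name is "scene" or "top" or "wrist"; returns (picture, depth): 420x560x3 uint8, red, green, blue; 420x560 float32, m along the optical axis (not along the pixel's ray), 0 where there is no reading.
- manip.get_calibration(name): a dict with "camera_matrix" (3x3 intrinsics, pixels), "world_from_camera" (4x4, takes a point from camera to world coordinates). Camera axes: x right, y down, z forward; pixel columns grow to the right and rows downward; lengths in m; the calibration is good to about 2 mm. The wrist camera is an equidistant fisheye: a pixel r from the principal point sees the ray r / f radians off the axis. A picture is of the moment at which its call begins: read the wrist's pose just before it. get_calibration takes no time and is no camera call; for the wrist camera it gives the pose at the moment of the call.
A pose or a line that the arm cannot do raises manip.Unreachable and nothing moves.
- manip.job_done(): hands the job in; it is judged then, once.
Readings, each from a call of its own:
- manip.current_time(): time.
- manip.current_joint_pos(): joint angles.
- manip.current_joint_vel(): joint speeds.
- manip.current_joint_efforts(): joint torques, N m.
- manip.current_position(): TCP position.
- manip.current_tool_rot(): TCP orientation.
- manip.current_force(): force on the tool from outside, world axes, zero at the start.
- manip.current_ft_torque(): the same for the moment, N m.
- manip.current_opening(): opening from 0.0 (shut) to 1.0 (fully open).
- manip.current_finger_force(): force on a finger pad.
Only numpy, scipy, OpenCV 4.12 (cv2) and the standard library are available. Lean on these libraries where they do the work, as an engineer would, in place of code of your own. Each camera call takes 0.05 s, during which the arm holds its last target. There are 200 camera calls.

## Task

Fit the suction nozzle on the bench's extraction port: wide end down over the spigot, pushed until the rubber sealing collar is fully down on the flange, and let go. Then start the extraction on the control box with the round key, the long bar key and the square key, in that order, one at a time, pressing each all the way in and letting it come back up before the next. Press no key before the nozzle is home, leave the cross-shaped key alone, and do not disturb the reel, jar and tray.

Things in the scene. Friction and masses are not known exactly. Their poses are not given: they have to be found in the camera images.
- nozzle: Suction nozzle, the only loose tube: a stepped rigid aluminium tube 130 mm long, open at both ends, standing upright on its wide end on the bench. Origin: centre of its lower rim, on the axis; z points up along the tube. Wide socket: from 0 to 58 mm, outer diameter 51 mm, inner diameter 42 mm. Above it (63 to 130 mm) a narrower tube of outer diameter 42 mm to grip. About 0.1 to 0.2 kg.
- port_seat (a point): Extraction port: a fixed aluminium flange (diameter 96 mm, 10 mm thick) on the bench with a steel spigot on its axis (diameter 38 mm, top 72 mm above the bench, its last 9 mm tapered to diameter 28). This point lies on the spigot's axis 22 mm above the bench: the nozzle's lower rim (its origin) comes here when it is fully home. z is up.
- seal_collar_top (a point): Centre of the upper face of the black rubber sealing collar (diameter 64 mm, 12 mm thick) which slides stiffly on the spigot. At the start it is 42 mm above the bench, fully down 22 mm.
- seal_collar (a joint): Travel of the sealing collar in m: 0 = up as at the start, 0.020 = fully down on the flange. It takes about 8 N to slide and stays where it is left; the nozzle's lower rim pushes it down.
- round_key_top (a point): Centre of the upper face of the mains key of the control box: round, 44 mm across, flat-topped white plastic, standing 18 mm above its black bezel and 79 mm above the bench. z is up, x and y are the box's.
- round_key (a joint): How far this key is pressed, in m: 0 = up, 0.008 = all the way in. It springs back when let go; 1.5 N starts it and 5 N takes it fully in.
- bar_key_top (a point): Centre of the upper face of the filter key of the control box: a long narrow bar, 64 mm long (along the box's x) and 22 mm wide, flat-topped white plastic, standing 18 mm above its black bezel and 79 mm above the bench. z is up, x and y are the box's.
- bar_key (a joint): How far this key is pressed, in m: 0 = up, 0.008 = all the way in. It springs back when let go; 1.5 N starts it and 5 N takes it fully in.
- square_key_top (a point): Centre of the upper face of the start key of the control box: square, 40 x 40 mm, flat-topped white plastic, standing 18 mm above its black bezel and 79 mm above the bench. z is up, x and y are the box's.
- square_key (a joint): How far this key is pressed, in m: 0 = up, 0.008 = all the way in. It springs back when let go; 1.5 N starts it and 5 N takes it fully in.
- cross_key_top (a point): Centre of the upper face of the test key of the control box: a plus-shaped cross, arms 48 mm long and 15 mm wide, flat-topped white plastic, standing 18 mm above its black bezel and 79 mm above the bench. z is up, x and y are the box's.
- cross_key (a joint): How far this key is pressed, in m: 0 = up, 0.008 = all the way in. It springs back when let go; 1.5 N starts it and 5 N takes it fully in.
- control_box: White control box fixed on the bench, 140 (x) x 320 (y) x 55 mm high, with the four keys in a row along its y, 68 mm apart, in an order that varies. Origin: centre of its underside.
- reel: Bystander: steel solder reel standing on end, diameter 60, height 55 mm. Origin: centre of its underside.
- jar: Bystander: amber glass jar, diameter 58, height 75 mm. Origin: centre of its underside.
- parts_tray: Bystander: red parts tray, 90 x 130 x 35 mm. Origin: centre of its underside.
Mind the look-alikes: they are no part of the job. Leave any green or purple look-alike of the nozzle alone.

How it is judged:
On the way, in this order (a step that is already met when the one before it is completed fails the run):
1. the nozzle is fully home on the port, upright, the collar fully down, and let go (z of nozzle in the frame of port_seat below 0.003 m and horizontal distance between nozzle and port_seat below 0.004 m and angle between nozzle's own z axis and vertical below 0.06 rad and value of joint seal_collar above 0.0175 m and contact force between the fingers and nozzle below 0.2 N), for 0.2 s.
2. the round key is pressed all the way in (over 6 mm) while the others are up (value of joint round_key above 0.006 m and value of joint each of bar_key, square_key, cross_key below 0.002 m), for 0.04 s.
3. all keys are up again (under 2 mm) (value of joint each of round_key, bar_key, square_key, cross_key below 0.002 m), for 0.04 s.
4. the bar key is pressed all the way in (over 6 mm) while the others are up (value of joint bar_key above 0.006 m and value of joint each of round_key, square_key, cross_key below 0.002 m), for 0.04 s.
5. all keys are up again (under 2 mm) (all of step 3), for 0.04 s.
6. the square key is pressed all the way in (over 6 mm) while the others are up (value of joint square_key above 0.006 m and value of joint each of round_key, bar_key, cross_key below 0.002 m), for 0.04 s.
At the end, for the whole second after the job is handed in: The nozzle stands on the port, lower rim within 3 mm of its seat in height and 4 mm sideways, tilted less than 0.06 rad, the collar at least 17.5 mm down, at rest and let go; all four keys are up (under 2 mm). The reel, jar and tray have not moved over 30 mm or tipped (all of step 5 and z of nozzle in the frame of port_seat below 0.003 m and horizontal distance between nozzle and port_seat below 0.004 m and angle between nozzle's own z axis and vertical below 0.06 rad and value of joint seal_collar above 0.0175 m and linear speed of nozzle below 0.02 m/s and contact force between the arm and nozzle below 0.2 N); the robot touches nothing.
It fails at once if the cross-shaped key pressed (over 3 mm) (value of joint cross_key above 0.003 m).
It fails at once if two keys pressed together (both over 3 mm) (value of joint each of round_key, bar_key above 0.003 m or value of joint each of round_key, square_key above 0.003 m or value of joint each of round_key, cross_key above 0.003 m or value of joint each of bar_key, square_key above 0.003 m or value of joint each of bar_key, cross_key above 0.003 m or value of joint each of square_key, cross_key above 0.003 m).
It fails at once if a key pressed (over 3 mm) while the nozzle is not home on the port ((z of nozzle in the frame of port_seat above 0.005 m or horizontal distance between nozzle and port_seat above 0.006 m) and value of joint any of round_key, bar_key, square_key, cross_key above 0.003 m).
It fails at once if a bystander (reel, jar, tray) moved over 30 mm or tipped over 0.3 rad (distance of any of reel, jar, parts_tray from where it was at the start of the episode above 0.03 m or angle between any of reel, jar, parts_tray's own z axis and vertical above 0.3 rad).
It also fails if it takes over 67 s, if anything falls off the work surface, if the arm or the gripper's body presses on something with over 40 N, if the wrist force passes 120 N, or if a joint passes its speed limit or range.

## Working session

There is one attempt and no reset: what is moved stays moved. The work goes in short steps, each a Python script; the robot and the scene stay as the last script left them, time stands still between calls to the robot, and variables do not carry over. Pictures are saved under pics/ and viewed, at most 10 in all, crops included, and the job is handed in when it is done.

```bash
ls; mkdir -p pics
python3 - <<'E'
from cell import manip
import cv2,numpy as np
for n in("scene","top"):
    p,d=manip.camera(n); c=manip.get_calibration(n)
    cv2.imwrite(f"pics/{n}0.png",p[...,::-1]); np.savez(f"{n}0.npz",p=p,d=d,K=c["camera_matrix"],T=c["world_from_camera"])
    print(n,c["camera_matrix"],np.round(c["world_from_camera"],3))
print(manip.tips_ahead,manip.current_time(),manip.current_tool_rot())
E
```

```text
pics
scene [[512.03265996   0.         275.60878892]
 [  0.         512.03265996 210.27368051]
 [  0.           0.           1.        ]] [[-0.533  0.506 -0.679  1.331]
 [ 0.846  0.332 -0.417  0.416]
 [ 0.015 -0.796 -0.605  0.746]
 [ 0.     0.     0.     1.   ]]
top [[448.65735032   0.         275.04755494]
 [  0.         448.65735032 207.60659535]
 [  0.           0.           1.        ]] [[-0.014 -0.997  0.073  0.511]
 [-1.     0.013 -0.009 -0.003]
 [ 0.008 -0.073 -0.997  1.044]
 [ 0.     0.     0.     1.   ]]
0.008 0.1 [-1.00177430e-03  9.93745857e-01  1.11660939e-01  5.34965124e-05]
```

View pics/top0.png

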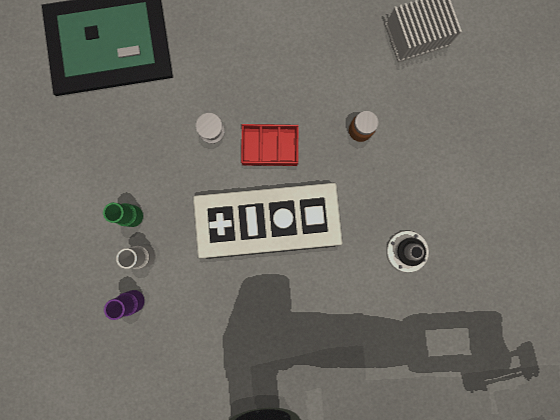

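View pics/scene0.png

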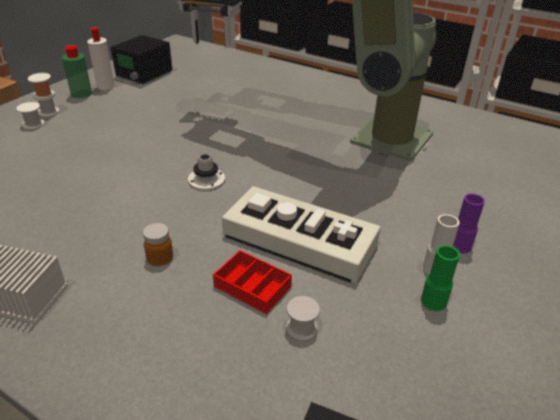

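The top view shows the cross, bar, round and square keys from left to right at about (220,223), (251,221), (283,218) and (314,215). The white nozzle's top rim is at (126,258), between the green and purple tubes, and the port is at (408,251). The scene view agrees.

```bash
cat > h.py <<'E'
import numpy as np,cv2
from scipy.optimize import least_squares
def cloud(f):
    z=np.load(f) if isinstance(f,str) else f
    p,d,K,T=z["p"],z["d"],z["K"],z["T"]
    v,u=np.indices(d.shape); X=np.stack([(u-K[0,2])/K[0,0]*d,(v-K[1,2])/K[1,1]*d,d,np.ones_like(d)],-1)@T.T
    X[d==0]=np.nan
    return p,X[...,:3]
def onplane(f,uv,z):
    q=np.load(f);K,T=q["K"],q["T"]
    r=T[:3,:3]@np.linalg.solve(K,[uv[0],uv[1],1]); o=T[:3,3]
    return o+r*(z-o[2])/r[2]
def circ(P):
    c0=P.mean(0); s=least_squares(lambda a:np.hypot(*(P-a[:2]).T)-a[2],[*c0,.02],loss="soft_l1",f_scale=.001)
    return s.x
E
python3 - <<'E'
from h import *
p,X=cloud("top0.npz")
print("table z",np.nanmedian(X[300:320,150:200,2]))
hsv=cv2.cvtColor(p,cv2.COLOR_RGB2HSV)
# keys
for n,(u,v) in dict(cross=(220,223),bar=(251,221),round=(283,218),square=(314,215)).items():
    m=np.zeros(p.shape[:2],np.uint8); m[v-22:v+22,u-17:u+17]=1
    w=((p.min(2)>150)&(m>0)).astype(np.uint8)
    k,l,s,c=cv2.connectedComponentsWithStats(w); i=l[v,u]
    q=X[l==i]
    print(n,s[i],onplane("top0.npz",c[i],.079).round(4),np.nanmedian(q,0).round(4))
def show(n,Q,lo,hi):
    q=Q[(Q[...,2]>lo)&(Q[...,2]<hi)]; print(n,len(q),np.nanmean(q,0).round(4) if len(q) else "", (q.min(0).round(4),q.max(0).round(4)) if len(q) else "", circ(q[:,:2]).round(4))
W=X[235:285,105:160]
show("nozzle rim",W,.122,.14); show("nozzle step",W,.055,.066)
P=X[225:275,380:435]
show("spigot top",P,.068,.08); show("collar",P,.038,.046); show("flange",P,.006,.014)
ps,Y=cloud("scene0.npz")
show("S nozzle rim",Y[205:240,430:462],.122,.14)
show("S spigot",Y[145:195,180:230],.068,.08);show("S collar",Y[145:195,180:230],.038,.046);show("S flange",Y[145:200,180:230],.006,.014)
for n,(a,b,c,d) in dict(green=(200,228,100,130),purple=(295,322,100,130)).items(): show(n,X[a:b,c:d],.12,.14)
# rims by 2D ellipse
g=cv2.cvtColor(p,cv2.COLOR_RGB2GRAY)
crops=[cv2.resize(g[235:285,100:160],None,fx=6,fy=6,interpolation=2),cv2.resize(g[225:275,380:440],None,fx=6,fy=6,interpolation=2)]
cv2.imwrite("pics/crop.png",np.hstack(crops))
E
```

```text
table z -0.0002678956335842031
cross [210 213  22  22 237] [0.5485 0.1063 0.079 ] [0.5478 0.1066 0.0783]
bar [246 207  12  29 267] [0.5535 0.039  0.079 ] [0.5533 0.0397 0.0785]
round [274 209  19  19 297] [ 0.559  -0.0286  0.079 ] [ 0.5588 -0.0288  0.0784]
square [305 206  19  19 313] [ 0.5647 -0.0963  0.079 ] [ 0.5644 -0.0961  0.0782]
nozzle rim 155 [0.4798 0.2892 0.128 ] (array([0.4593, 0.2686, 0.122 ]), array([0.4998, 0.3101, 0.1339])) [0.4798 0.2892 0.0189]
nozzle step 125 [0.48   0.2808 0.0598] (array([0.455 , 0.2644, 0.0551]), array([0.503 , 0.3076, 0.066 ])) [0.4798 0.2876 0.0211]
spigot top 163 [ 0.4827 -0.3163  0.0714] (array([ 0.4684, -0.3312,  0.068 ]), array([ 0.4988, -0.2994,  0.0752])) [ 0.4826 -0.3167  0.0109]
collar 359 [ 0.4823 -0.3132  0.0415] (array([ 0.4518, -0.3483,  0.038 ]), array([ 0.512 , -0.2856,  0.0459])) [ 0.482  -0.3187  0.0268]
flange 660 [ 0.4827 -0.3083  0.0097] (array([ 0.4363, -0.3647,  0.0061]), array([ 0.5283, -0.2691,  0.014 ])) [ 0.4821 -0.3205  0.0411]
S nozzle rim 195 [0.4842 0.2905 0.1273] (array([0.4603, 0.2694, 0.1221]), array([0.505 , 0.3109, 0.1332])) [0.4838 0.2906 0.0189]
S spigot 73 [ 0.4877 -0.315   0.0716] (array([ 0.4698, -0.3306,  0.068 ]), array([ 0.5015, -0.2995,  0.075 ])) [ 0.4872 -0.3154  0.0116]
S collar 165 [ 0.4946 -0.3094  0.0417] (array([ 0.4547, -0.3501,  0.0381]), array([ 0.5201, -0.2834,  0.046 ])) [ 0.4848 -0.3172  0.0267]
S flange 405 [ 0.4978 -0.3061  0.0098] (array([ 0.4388, -0.3655,  0.006 ]), array([ 0.5355, -0.2689,  0.014 ])) [ 0.4857 -0.3164  0.0373]
green 161 [0.5729 0.3176 0.128 ] (array([0.5527, 0.2969, 0.12  ]), array([0.5936, 0.3382, 0.1325])) [0.5726 0.3171 0.0188]
purple 172 [0.3784 0.3134 0.1279] (array([0.3581, 0.2933, 0.1203]), array([0.3991, 0.3347, 0.1336])) [0.3788 0.3126 0.0188]
```

View pics/crop.png

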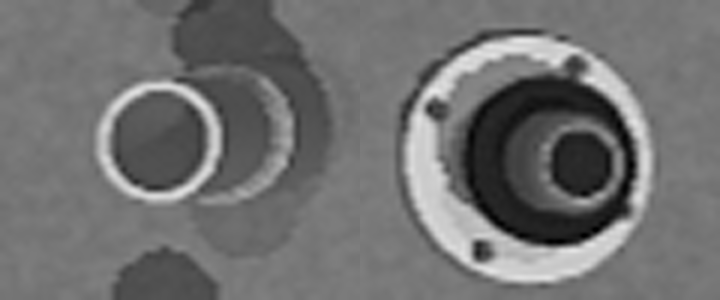

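```bash
cat >> h.py <<'E'
def wrist(manip,name):
    c=manip.get_calibration("wrist"); p,d=manip.camera("wrist"); K,T=c["camera_matrix"],c["world_from_camera"]
    cv2.imwrite(f"pics/{name}.png",p[...,::-1])
    v,u=np.indices(d.shape); a=(u-K[0,2])/K[0,0]; b=(v-K[1,2])/K[1,1]; r=np.hypot(a,b)+1e-9
    t=np.where(r<1.4,np.tan(np.minimum(r,1.4)),np.nan)/r
    X=np.stack([a*t*d,b*t*d,d,np.ones_like(d)],-1)@T.T; X[d==0]=np.nan
    np.savez(name+".npz",p=p,X=X[...,:3],K=K,T=T); return p,X[...,:3]
E
python3 - <<'E'
from cell import manip
from h import *
Q=[0,1,0,0]
def meas(n,c,h):
    manip.reach([*c,h+.15],Q); manip.pause(.2)
    p,X=wrist(manip,n)
    for lo,hi in ((h-.006,h+.006),):
        m=(abs(X[...,2]-h)<.006)&(np.hypot(X[...,0]-c[0],X[...,1]-c[1])<.04); q=X[m]
        print(n,len(q),q.mean(0).round(4),circ(q[:,:2]).round(4),(q.min(0)[:2]+q.max(0)[:2])/2)
    print(np.round(manip.current_position(),4),np.round(manip.current_joint_pos(),2),manip.current_time())
meas("w_spig",[.485,-.316],.072)
manip.servo_line([.485,-.316,.3])
meas("w_noz",[.482,.290],.130)
E
python3 -c "
import cv2,numpy as np
cv2.imwrite('pics/w2.png',cv2.resize(np.hstack([cv2.imread('pics/w_spig.png'),cv2.imread('pics/w_noz.png')]),(800,300)))"
```

```text
w_spig 884 [ 0.4856 -0.3177  0.0717] [ 0.4856 -0.3177  0.0121] [ 0.48420052 -0.31748972]
[ 0.4845 -0.3168  0.222 ] [-0.73  0.21  1.52 -0.    1.41  0.84] 1.9417
w_noz 509 [0.4815 0.2901 0.1299] [0.4823 0.2901 0.0186] [0.48176924 0.29016037]
[0.4824 0.2894 0.28  ] [ 0.39  0.14  1.49 -0.    1.52  1.96] 5.0333
```

View pics/w2.png

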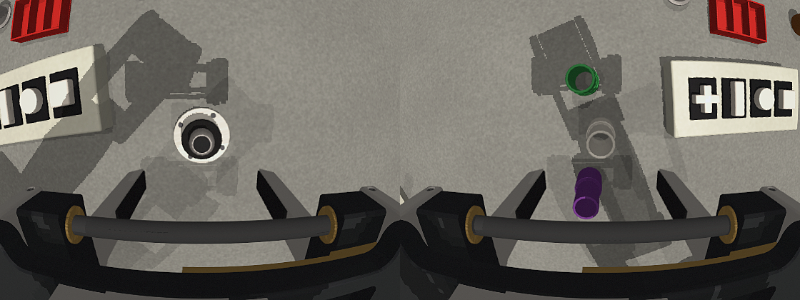

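The left view has the spigot clear ahead of the jaws at (202,143). The right view has the nozzle at (600,138), with the green tube at (582,80) and the purple tube at (587,195). Closing along y is clear of both, so I'll grasp that way.

Run:
```python
from cell import manip
from h import *
def st(s): print(s,np.round(manip.current_position(),4),"F",np.round(manip.current_force(),1),"op",round(manip.current_opening(),4),"ff",manip.current_finger_force(),round(manip.current_time(),2))
manip.servo_line([.482,.290,.089],v=.12,threshold=15); st("down")
manip.set_gripper(0.0); st("grip")
manip.servo_line([.482,.290,.26],v=.12); st("lift")
manip.reach([.485,-.3165,.26],[0,1,0,0]); manip.pause(.3); st("over")
p,d=manip.camera("scene"); cv2.imwrite("pics/s1.png",p[...,::-1])
c=manip.get_calibration("scene")
_,Y=cloud(dict(p=p,d=d,K=c["camera_matrix"],T=c["world_from_camera"]))
m=(np.hypot(Y[...,0]-.485,Y[...,1]+.3165)<.04)&(Y[...,2]>.15)&(Y[...,2]<.25); q=Y[m]
for lo in np.arange(.15,.25,.01):
    k=q[(q[:,2]>lo)&(q[:,2]<lo+.01)]
    if len(k)>10:
        r=.0255
        s=least_squares(lambda a:np.hypot(*(k[:,:2]-a).T)-(.0255 if lo<.225 else .021),k[:,:2].mean(0)-[.01,.005],loss="soft_l1",f_scale=.001); print(round(lo,3),len(k),s.x.round(4),np.sqrt(2*s.cost/len(k)).round(4))
```

```text
down [0.4827 0.2903 0.0899] F [ 0.   0.6 -0.5] op 1.0024 ff 0.0 6.78
grip [0.482 0.29  0.089] F [-0.8 -0.3  0.3] op 0.4534 ff 29.99940498266369 7.62
lift [0.4814 0.2898 0.2589] F [-0.4  0.8 -2.1] op 0.4459 ff 29.998921654187143 9.2
over [ 0.4853 -0.316   0.26  ] F [ 0.5 -0.3 -1.7] op 0.4498 ff 29.9988791719079 11.68
0.17 74 [ 0.4845 -0.3161] 0.0013
0.18 78 [ 0.4848 -0.3161] 0.0013
0.19 87 [ 0.4853 -0.3163] 0.0013
0.2 81 [ 0.4848 -0.3158] 0.0013
0.21 83 [ 0.4844 -0.3159] 0.0013
0.22 102 [ 0.4848 -0.3162] 0.0014
0.23 92 [ 0.4857 -0.3155] 0.0015
0.24 73 [ 0.4848 -0.3162] 0.0013
```

View pics/s1.png

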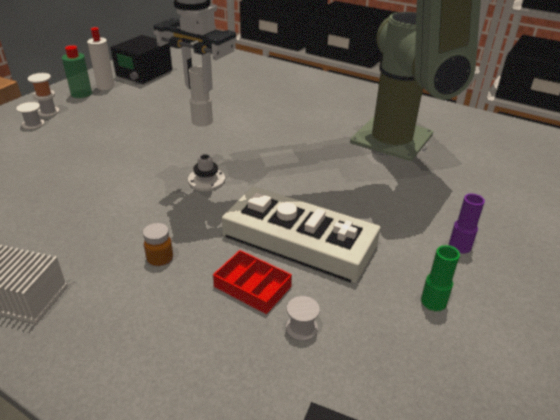

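The nozzle is held upright above the port, with its socket at (201,108) and the spigot at (205,163). Next I'll measure the spigot the same way, so camera bias cancels, and lower with a force guard.

Run:
```python
from cell import manip
from h import *
_,Y=cloud("scene0.npz")
E=[]
for lo,hi,r in ((.045,.062,.019),(.031,.041,.032),(.002,.009,.048)):
    k=Y[(np.hypot(Y[...,0]-.485,Y[...,1]+.3165)<r+.006)&(Y[...,2]>lo)&(Y[...,2]<hi)]
    s=least_squares(lambda a:np.hypot(*(k[:,:2]-a).T)-r,[.483,-.317],loss="soft_l1",f_scale=.001); E.append(s.x); print(lo,len(k),s.x.round(4),np.sqrt(2*s.cost/len(k)).round(4))
def st(s): print(s,np.round(manip.current_position(),4),"F",np.round(manip.current_force(),1),"op",round(manip.current_opening(),4),round(manip.current_time(),2))
# rim height = TCP z - .089
hit=manip.servo_line([.485,-.3165,.089+.078],v=.12,threshold=8); st(hit)
if not hit:
    hit=manip.servo_line([.485,-.3165,.089+.047],v=.04,threshold=6); st(hit)
```

```text
0.045 89 [ 0.4845 -0.3173] 0.0013
0.031 129 [ 0.4835 -0.3179] 0.0022
0.002 199 [ 0.4833 -0.3192] 0.0038
False [ 0.4856 -0.317   0.1679] F [ 0.7 -0.2 -2.5] op 0.4441 12.65
False [ 0.4852 -0.3166  0.1362] F [-0.8  0.2 -2.3] op 0.4479 13.57
```

Run:
```python
from cell import manip
from h import *
def st(s): print(s,np.round(manip.current_position(),4),"F",np.round(manip.current_force(),1),"op",round(manip.current_opening(),4),round(manip.current_time(),2))
for z in (.125,.115,.1115,.110,.109,.108):
    hit=manip.servo_line([.485,-.3168,z],v=.03,threshold=30); st((z,hit))
    if hit or manip.current_force()[2]>25: break
manip.set_gripper(.75); manip.pause(.3); st("open")
manip.servo_line([.485,-.3168,.30],v=.15)
manip.reach([.40,-.15,.30],[0,1,0,0]); st("away")
p,d=manip.camera("scene"); cv2.imwrite("pics/s2.png",cv2.resize(p[100:240,120:320,::-1],None,fx=3,fy=3))
c=manip.get_calibration("scene"); _,Y=cloud(dict(p=p,d=d,K=c["camera_matrix"],T=c["world_from_camera"]))
p,d=manip.camera("top");c=manip.get_calibration("top"); _,X=cloud(dict(p=p,d=d,K=c["camera_matrix"],T=c["world_from_camera"]))
for A in (Y,X):
    k=A[(np.hypot(A[...,0]-.485,A[...,1]+.3165)<.035)&(A[...,2]>.14)]; print(len(k),np.percentile(k[:,2],[50,75,90,98]).round(4),circ(k[:,:2]).round(4))
for lo,hi,r in ((.03,.076,.0255),(.09,.145,.021)):
    k=Y[(np.hypot(Y[...,0]-.485,Y[...,1]+.3165)<r+.006)&(Y[...,2]>lo)&(Y[...,2]<hi)]
    s=least_squares(lambda a:np.hypot(*(k[:,:2]-a).T)-r,[.483,-.317],loss="soft_l1",f_scale=.001); print(lo,len(k),s.x.round(4))
```

```text
(0.125, False) [ 0.4857 -0.3173  0.1257] F [ 0.6 -0.2  3. ] op 0.4498 14.09
(0.115, False) [ 0.4856 -0.3173  0.1154] F [ 0.6 -0.9  2.4] op 0.4454 14.57
(0.1115, False) [ 0.4855 -0.3173  0.1119] F [ 1.9 -1.   3.3] op 0.4467 14.84
(0.11, False) [ 0.4856 -0.3173  0.1109] F [ 2.5 -0.5  5.7] op 0.4484 15.09
(0.109, False) [ 0.4858 -0.3174  0.1108] F [0.1 1.  9.6] op 0.4511 15.34
(0.108, False) [ 0.486  -0.3174  0.1108] F [-0.7  1.8 13.9] op 0.4496 15.59
open [ 0.485  -0.3168  0.1081] F [ 0.3 -0.5  0. ] op 0.747 16.52
away [ 0.4005 -0.1507  0.3002] F [ 1.2 -0.6  0.5] op 0.7495 18.73
167 [0.1472 0.1503 0.1519 0.1535] [ 0.4878 -0.3156  0.0189]
180 [0.1502 0.1515 0.1524 0.1541] [ 0.4837 -0.3157  0.0189]
0.03 305 [ 0.4856 -0.3172]
0.09 371 [ 0.4859 -0.3169]
```

View pics/s2.png

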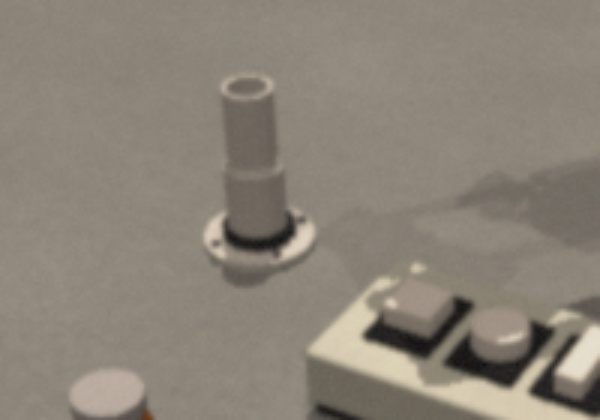

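The nozzle is home. It stands upright on the flange with the collar down under its rim at (258,240), its top is at z≈0.152, and the push ended on a hard stop. Now the keys.

Run:
```python
from cell import manip
from h import *
manip.set_gripper(0.0); print("shut",manip.current_opening())
for n,x,y in (("round",.560,-.0287),("bar",.5545,.0392),("square",.566,-.0962)):
    manip.reach([x,y,.15],[0,1,0,0])
    manip.servo_line([x,y,.095],v=.1); manip.pause(.1); f0=manip.current_force()[2]; r=[]
    for z in (.087,.083,.080,.078,.0765,.0755):
        manip.servo_line([x,y,z],v=.03); manip.pause(.05)
        p=manip.current_position(); r.append((round(p[2],4),round(manip.current_force()[2]-f0,1)))
        if r[-1][1]>12: break
    manip.pause(.2); print(n,r,np.round(manip.current_position(),4))
    manip.servo_line([x,y,.15],v=.1); manip.pause(.2); print(manip.current_time())
```

```text
shut 0.005276123792389057
round [(np.float64(0.0871), np.float64(1.4)), (np.float64(0.0833), np.float64(3.0)), (np.float64(0.0803), np.float64(4.0)), (np.float64(0.0792), np.float64(9.6)), (np.float64(0.079), np.float64(16.1))] [ 0.5606 -0.0288  0.0791]
24.725
bar [(np.float64(0.0871), np.float64(1.8)), (np.float64(0.0833), np.float64(3.3)), (np.float64(0.0804), np.float64(3.8)), (np.float64(0.0792), np.float64(9.6)), (np.float64(0.0791), np.float64(17.0))] [0.5551 0.0392 0.079 ]
28.8833
square [(np.float64(0.0872), np.float64(2.2)), (np.float64(0.0834), np.float64(4.2)), (np.float64(0.0803), np.float64(4.0)), (np.float64(0.0792), np.float64(8.9)), (np.float64(0.0791), np.float64(15.4))] [ 0.5666 -0.0964  0.0791]
33.2667
```

Each key bottomed out at a full 8 mm of travel. I'll retract, check the scene once more and hand in.

Run:
```python
from cell import manip
from h import *
manip.reach([.40,-.10,.30],[0,1,0,0]); manip.pause(.3)
p,d=manip.camera("scene");c=manip.get_calibration("scene"); _,Y=cloud(dict(p=p,d=d,K=c["camera_matrix"],T=c["world_from_camera"]))
for lo,hi,r in ((.03,.076,.0255),(.09,.145,.021)):
    k=Y[(np.hypot(Y[...,0]-.485,Y[...,1]+.3165)<r+.006)&(Y[...,2]>lo)&(Y[...,2]<hi)]
    print(len(k),least_squares(lambda a:np.hypot(*(k[:,:2]-a).T)-r,[.483,-.317],loss="soft_l1",f_scale=.001).x.round(4))
for n,(x,y) in dict(round=(.56,-.0287),bar=(.5545,.0392),square=(.566,-.0962),cross=(.55,.106)).items():
    print(n,np.nanmedian(Y[...,2][np.hypot(Y[...,0]-x,Y[...,1]-y)<.008]).round(4))
print(manip.current_time(), manip.job_done())
```

```text
309 [ 0.4857 -0.3171]
371 [ 0.4859 -0.317 ]
round 0.0795
bar 0.0786
square 0.079
cross 0.0785
the job is handed in; nothing more can be done
34.5167 None
```

The nozzle is home on the port and released, and the round, bar and square keys were each pressed fully in that order and came back up; I handed the job in at 34.5 s (no verdict was returned).

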